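# Take the green bearing block off its shaft

### The arm

A 6-joint arm with a two-finger parallel gripper is mounted at the origin on a cart in front of the work surface, level with it; the furniture and walls round the work are solid. World frame = base frame: x ahead of the robot, y to its left, z up, the work surface at z = 0. Lengths are in mm, angles in degrees, forces in N, time in s.
With the tool pointing down it reaches from about 300 to 850 mm from the base axis. Payload 4.2 kg.
Tool frame: the origin (TCP) lies midway between the tips of the shut fingers; the grasp point (between the pads) lies 19 mm behind it; x points along the fingers, y is the direction in which the jaws open and shut, and the axes are right-handed (so a half turn about x gives the same grasp; the last joint's range is limited). The gripper opens to 91 mm and grips with 3 to 60 N. Pads are 32 mm wide; open, the fingers measure 118 mm over their backs; the gripper's body (76 mm by 178 mm) begins 60 mm behind the grasp point.
Start: joints at [-71.276, 18.312, 89.639, -0, 72.044, -1.146], TCP at [195.441, -540.785, 188.176] pointing down, gripper open.
Joint ranges: [-177.97, 177.97], [-48.28, 115.42], [12.27, 149.76], [-77.06, 257.06], [2.81, 150.46], [-146.56, 146.56]. Speed limits (degrees/s): [147.25, 147.25, 180, 180, 180, 180].

### API

Orientations are given as [roll, pitch, yaw] about the fixed x, y, z axes, in that order (R = Rz(yaw) Ry(pitch) Rx(roll)).
In Python, from workcell import env gives the robot as it stands.
- The arm moves only by the shell command python3 -m handwheel 'ROWS' [FORCE]. ROWS is text: rows parted by semicolons, each of 7 numbers parted by spaces: the turn, a rotation vector about the tool's x, y, z in degrees, then the shift along the tool's x, y, z in m, then the finger opening in m, from 0 to 0.0912. In form: rx ry rz x y z grip; .... A call has 1 to 12 rows; each row is the pose to reach, as a shift and turn from the pose commanded when the call began, along the tool's axes at that moment; what a row does not reach only later rows make up. A row lasts 1/12 s, in which the tool goes at most 41.7 mm and 7.16 degrees, less where a joint would pass 70% of its speed; a pose out of reach is approached as far as the arm can. A call with a gripper value outside its range is refused whole. The fingers move at their own pace and stop on an object; FORCE is the grip in N (left out, the last holds). Time passes only in rows, so rows that repeat a pose let the fingers close. It gives the time, the measured TCP pose, the force and the opening at its end, in the units of the state.
- env.state(): the state, without advancing time (a new reading comes with each control period).
- env.grab_frame(name): name is "scene" or "top" or "wrist"; returns the picture (400x640x3 uint8, red, green, blue); there is no depth.
- env.get_calibration(name): a dict with "mtx" (3x3 intrinsics, pixels), "T" (4x4, takes a point from camera to world coordinates); the wrist camera has in their place "hand_eye" (4x4, takes a point from camera to tool coordinates, whose origin is the TCP and whose axes are the tool frame's). Camera axes: x right, y up, looking along -z (the intrinsics and any distortion apply to the point x, -y, -z); pixel columns grow to the right and rows downward; lengths in mm; the calibration is good to about 2 mm. A picture is of the moment at which its call begins: read the wrist's pose just before it. get_calibration takes no time and is no camera call.
- env.job_done(): hands the job in, once; it reports no verdict.
The state is a dict: "time_s": time; "qpos": joint angles; "qvel": joint speeds; "effort": joint torques, N m; "ee_pos": TCP position; "ee_rot": TCP orientation; "force": force on the tool from outside, world axes, zero at the start; "torque": the same for the moment, N m; "gripper_width": finger opening in mm.
Only numpy, scipy, OpenCV 4.12 (cv2) and the standard library are available. Lean on these libraries where they do the work, as an engineer would, in place of code of your own. Each camera call takes 0.05 s, during which the arm holds its last target. There are 200 camera calls.

### The job

Two bearing blocks hang on the two cantilevered shafts of the stand. Slide the green block off the open end of its shaft and lower it gently, without dropping it, into the grey tray, so that it stands upright near the middle of the tray, bolt heads up; let go of it there. Leave the blue block where it is on its shaft.

Things in the scene. Friction and masses are not known exactly. Their poses are not given: they have to be found in the camera images.
- green_block: green cuboid bearing block, 32 mm long (x, along the shaft), 44 mm wide (y), 48 mm tall (z, up), 0.16 kg, with a 24 mm round through hole along x and four dark bolt heads 3 mm high on top. Origin: centre of cuboid and hole, 24 mm above the underside. It hangs loosely on either shaft, the hole's roof resting on it, so its origin is 5 mm below the shaft axis. Its plain sides can be gripped from above
- blue_block: blue bearing block, the same in shape and size, hanging on the other shaft
- stand: fixed stand: grey base 190 (x) x 200 (y) x 12 mm; aluminium upright plate across its far end (x = 60 to 82 mm, 180 wide, top at z = 124). Two level 14 mm steel shafts along x at y = +65 and -65 mm, axes at z = 110, fixed in the plate at x = 60, run to open ends at x = -90, where nothing retains the blocks. Origin: centre of the base's underside; z up; -x looks roughly to the robot
- tray: shallow open grey tray fixed to the bench, 180 x 180 mm outside, 18 mm high, walls 4 mm thick, inner floor 4 mm above the bench. Origin: centre of its underside; z up
Things that resemble listed ones, but are neither listed nor needed, are in the scene too. Of the things shaped like the blue_block, the blue one is meant.

How it is judged (in metres and radians):
On the way, in this order (a step that is already met when the one before it is completed fails the run):
1. the green block has been slid off the open end of its shaft (x of green_block in the frame of stand below -0.107 m), for 0.05 s.
2. the green block, still in the gripper, has been lowered to within 15 mm of the tray's floor (x of green_block in the frame of tray between -0.055 and 0.055 m and y of green_block in the frame of tray between -0.055 and 0.055 m and z of green_block in the frame of tray below 0.044 m and contact force between green_block and the fingers above 0.5 N), for 0.05 s.
At the end, for the whole second after the job is handed in: the green block stands upright (within about 9 degrees, bolt heads up) on the tray's floor, released and at rest, its centre within 55 mm of the tray's centre along each side of the tray; the blue block still hangs on its shaft (x of green_block in the frame of tray between -0.055 and 0.055 m and y of green_block in the frame of tray between -0.055 and 0.055 m and z of green_block in the frame of tray between 0.022 and 0.034 m and angle between green_block's own z axis and vertical below 0.15 rad and linear speed of green_block below 0.02 m/s and x of blue_block in the frame of stand between -0.075 and 0.055 m and z of blue_block in the frame of stand between 0.09 and 0.12 m); the robot touches nothing.
It fails at once if the blue block is displaced by more than 25 mm (distance of blue_block from where it was at the start of the episode above 0.025 m).
It also fails if it takes over 43 s, if anything falls off the work surface, if the arm or the gripper's body presses on something with over 40 N, if the wrist force passes 120 N, or if a joint passes its speed limit or range.

## Working session

There is one attempt and no reset: what is moved stays moved. The work goes in short steps, Python scripts to look and compute and a shell command to move; the robot and the scene stay as the last step left them, time stands still between calls to the robot, and variables do not carry over. Pictures are saved under pics/ and viewed, on a budget of 10 in all, crops included, one or two more only if the job needs it, and the job is handed in when it is done.

```bash
mkdir -p pics; ls
python3 - <<'E'
from workcell import env
import cv2
print(env.state())
for n in("scene","top"):
    cv2.imwrite(f"pics/{n}0.png",env.grab_frame(n)[:,:,::-1])
for n in("scene","top","wrist"): print(n,env.get_calibration(n))
E
```

```text
pics
{'time_s': 0.0, 'qpos': array([-7.12757483e+01,  1.83503189e+01,  8.97086511e+01, -1.35767201e-03,
        7.20437348e+01, -1.14680700e+00]), 'qvel': array([-0.05810589, -0.0033209 , -0.08433588,  0.02660998,  0.04132891,
        0.03604205]), 'effort': array([ 2.09067301e-03, -4.12461019e+01, -2.31976408e+01,  7.29205948e-02,
        4.57879307e-02, -1.50719607e-04]), 'ee_pos': array([ 195.24577543, -540.22721922,  187.31837383]), 'ee_rot': array([-90.42675339,  89.89728706, 109.44472498]), 'force': array([0.34602535, 0.10421684, 0.26797106]), 'torque': array([-0.02804322,  0.02254128, -0.01801377]), 'gripper_width': 91.25886538709874}
scene {'mtx': array([[381.25968373,   0.        , 320.92546425],
       [  0.        , 381.25968373, 193.75955299],
       [  0.        ,   0.        ,   1.        ]]), 'T': array([[-4.16402472e-01,  6.90564351e-01, -5.91379622e-01,
        -3.99528463e+01],
       [-9.09025183e-01, -3.04204569e-01,  2.84838193e-01,
         2.51481320e+02],
       [ 1.67987185e-02,  6.56186297e-01,  7.54411921e-01,
         7.61430622e+02],
       [ 0.00000000e+
[... 402 characters left out ...]
+02],
       [-1.26807436e-02,  6.14383015e-01,  7.88906020e-01,
         1.11265443e+03],
       [ 0.00000000e+00,  0.00000000e+00,  0.00000000e+00,
         1.00000000e+00]])}
wrist {'mtx': array([[331.78967819,   0.        , 324.06399623],
       [  0.        , 331.78967819, 205.85111028],
       [  0.        ,   0.        ,   1.        ]]), 'hand_eye': array([[-4.09743693e-04,  2.81169334e-01, -9.59658084e-01,
        -1.97208666e+02],
       [ 9.99999796e-01,  5.85620230e-04, -2.55388001e-04,
         5.23728983e-01],
       [ 4.90187914e-04, -9.59657992e-01, -2.81169517e-01,
        -7.91460803e+01],
       [ 0.00000000e+00,  0.00000000e+00,  0.00000000e+00,
         1.00000000e+00]])}
```

View pics/scene0.png

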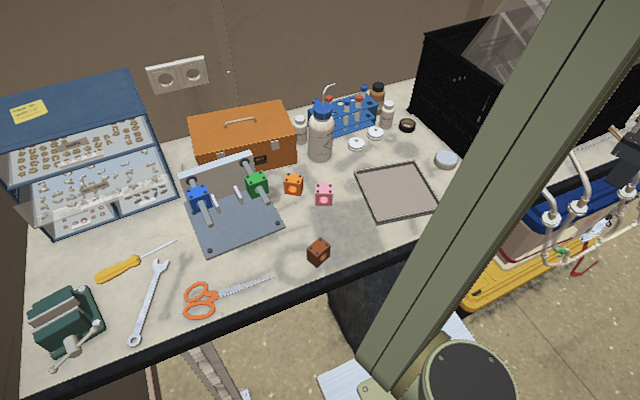

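View pics/top0.png

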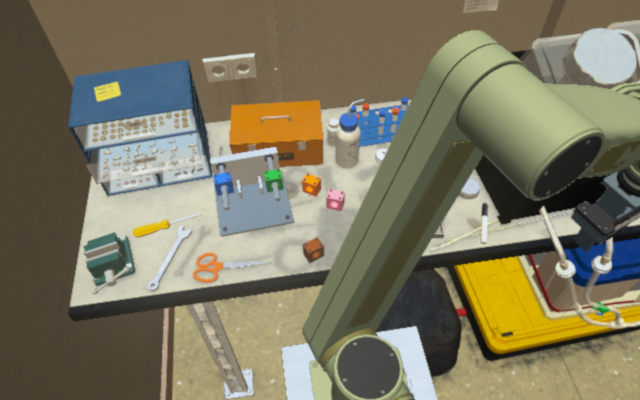

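The stand is left of centre, with blue at (198,193) and green at (256,182) in the scene view. The tray is at about (397,190), and there are loose orange, pink and brown look-alikes. I'll enlarge both views for measuring.

Run:
```python
import cv2
a=cv2.imread("pics/scene0.png")[140:265,170:330]; b=cv2.imread("pics/top0.png")[140:240,205:345]
cv2.imwrite("pics/c1.png",cv2.resize(a,None,fx=4.7,fy=4.7,interpolation=cv2.INTER_CUBIC))
cv2.imwrite("pics/c2.png",cv2.resize(b,None,fx=5.5,fy=5.5,interpolation=cv2.INTER_CUBIC))
```

```text
(no output)
```

View pics/c1.png

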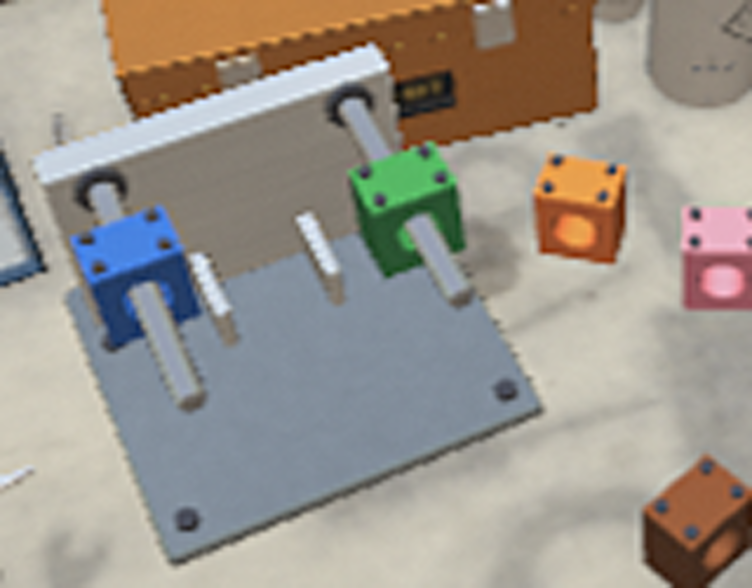

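View pics/c2.png

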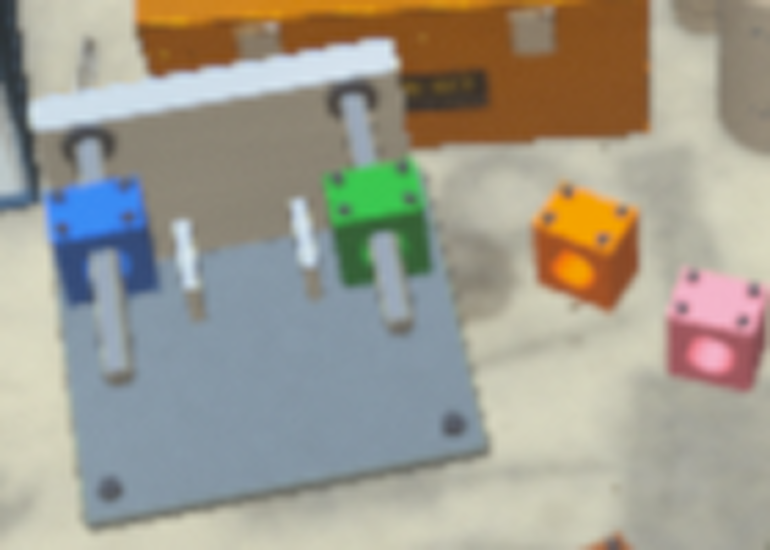

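```bash
cat > h.py <<'E'
import numpy as np
from workcell import env
from scipy.optimize import least_squares
C={n:env.get_calibration(n) for n in("scene","top")}
def proj(n,p):
    c=C[n];q=(np.atleast_2d(p)-c["T"][:3,3])@c["T"][:3,:3]
    q=q*[1,-1,-1];k=q@c["mtx"].T
    return k[:,:2]/k[:,2:]
def tri(obs): # {cam:px}
    f=lambda p:np.concatenate([proj(n,p)[0]-u for n,u in obs.items()])
    r=least_squares(f,[600,0,80.]);return r.x,np.abs(r.fun).max()
def body(p,P):
    c,s=np.cos(p[3]),np.sin(p[3]);P=np.asarray(P,float)
    return P@np.array([[c,-s,0],[s,c,0],[0,0,1]]).T+p[:3]
def fit(P,obs,x0,free=True):
    g=lambda p:np.concatenate([(proj(n,body(p,P))-u).ravel() for n,u in obs.items()])
    r=least_squares(g,x0,loss="soft_l1",x_scale=[100,100,100,1]);return r.x,np.round(g(r.x).reshape(-1,2),1)
E
python3 - <<'E'
from h import *
np.set_printoptions(suppress=True,precision=1)
s=lambda a:(np.array(a)+.5)/4.7-.5+[170,140]
t=lambda a:(np.array(a)+.5)/5.5-.5+[205,140]
P=[(-95,100,12),(-95,-100,12),(-90,65,110),(-90,-65,110),(60,90,124),(60,-90,124),(82,90,124),(82,-90,124)]
S=s([(172,553),(541,406),(192,400),(459,296),(42,180),(388,70),(35,158),(375,44)])
T=t([(88,520),(487,450),(118,378),(400,327),(37,128),(399,66),(30,103),(393,40)])
x,r=fit(P,{"scene":S,"top":T},[600,100,0,0.]);print("stand",x[:3],np.degrees(x[3]));print(r.tolist())
inv=lambda w:(body([0,0,0,-x[3]],np.atleast_2d(w)-x[:3]))
for i in range(8): w,e=tri({"scene":S[i],"top":T[i]});print(w,e,inv(w),P[i])
gs=s([(370,222),(461,188),(432,147),(350,175)]);gt=t([(335,224),(430,205),(410,160),(325,180)])
W=np.array([tri({"scene":a,"top":b})[0] for a,b in zip(gs,gt)]);print("green",W.mean(0),inv(W.mean(0)),W.tolist())
Q=[(-16,22,24),(-16,-22,24),(16,-22,24),(16,22,24)]
y,r=fit(Q,{"scene":gs,"top":gt},[*W.mean(0),x[3]]);print("gfit",y[:3],np.degrees(y[3]),inv(y[:3]),r.tolist())
for n,a,b in [("Lf",(232,312),(195,290)),("Lb",(197,257),(180,222)),("Rf",(338,270),(313,265)),("Rb",(303,217),(297,200))]:
    w,e=tri({"scene":s(a),"top":t(b)});print(n,w,e,inv(w))
# tray from scene
u=np.array([(355,170),(407,161),(440,209),(378,222)],float)
Pt=[(90,90,18),(90,-90,18),(-90,-90,18),(-90,90,18)]
g=lambda p:(proj("scene",body([p[0],p[1],0,p[2]],Pt))-u).ravel()
r=least_squares(g,[600,-200,0.],x_scale=[100,100,1]);print("tray",r.x[:2],np.degrees(r.x[2]),r.fun)
E
```

```text
stand [586.1 194.1  -9.6] 3.470704687417444
[[-1.0, 0.5], [0.2, -0.7], [0.4, 0.4], [0.1, 1.0], [0.7, 1.0], [0.4, 0.0], [-0.2, -0.4], [-0.1, 0.2], [-0.8, -0.3], [0.1, -1.1], [0.6, -0.4], [-0.1, -0.1], [-0.3, 0.3], [-0.1, 0.5], [0.3, -1.0], [-0.2, -0.4]]
[484.9 285.9   2.4] 0.33948787192829855 [[-95.4  97.8  12. ]] (-95, 100, 12)
[497.8  89.1  -1.9] 0.3176552512152284 [[-94.5 -99.5   7.7]] (-95, -100, 12)
[485.5 254.  109.4] 0.3763920342265976 [[-96.8  65.9 119.1]] (-90, 65, 110)
[499.6 123.7 102.9] 0.5188535436308257 [[-90.6 -65.1 112.5]] (-90, -65, 110)
[645.9 288.1 111.6] 0.45649664508869137 [[ 65.3  90.2 121.2]] (60, 90, 124)
[658.9 107.4 108.2] 0.11375253160460375 [[ 67.4 -91.  117.8]] (60, -90, 124)
[647.4 287.9 126.6] 0.10092735169482125 [[ 66.8  89.9 136.2]] (82, 90, 124)
[670.9 109.1 116.2] 0.24838819177952587 [[ 79.5 -90.  125.8]] (82, -90, 124)
green [570.7 127.1 115.5] [[-19.4 -66.  125.1]] [[564.6671179431322, 147.94465636194425, 102.5851288171761], [559.42595933022, 101.70666960933741, 112.92475681247419], [579.3786425516028, 108.42556227709075, 125.27867466564798], [579.24172841735, 150.26040723037235, 121.3307605856976]]
gfit [569.7 127.1  92.8] 4.957649025799484 [[-20.5 -65.9 102.4]] [[0.9, -0.7], [-0.7, -0.2], [-0.1, -0.2], [-0.2, 0.3], [0.1, 0.5], [-0.6, 0.8], [0.8, 0.1], [-0.1, -0.4]]
Lf [581.2 222.2  49.2] 0.13623188309944112 [[-3.2 28.3 58.8]]
Lb [640.7 228.9  32.7] 0.028721093662710473 [[56.6 31.4 42.3]]
Rf [596.9 163.4  37.7] 0.061315580409711856 [[  8.9 -31.3  47.3]]
Rb [650.2 168.6  27.9] 0.05464803237444471 [[ 62.5 -29.4  37.5]]
tray [ 480.4 -214.2] -7.873724241162894 [-4.   1.8  4.1 -1.7  2.1 -2.  -2.   0.9]
```

The stand fits at about (586,194) with yaw near 3.5°. Height from these two similar views is weak, so the wrist camera will refine it. The first wrist view will be over the tray, on the way to the stand.

```bash
cat >> h.py <<'E'
from scipy.spatial.transform import Rotation as Ro
def go(pos,yaw):  # shift/turn in tool axes; tool x down, tool z heading along yaw (deg)
    s=env.state();R=Ro.from_euler("xyz",s["ee_rot"],degrees=True).as_matrix()
    a=np.radians(yaw);z=np.array([np.cos(a),np.sin(a),0]);x=np.array([0,0,-1.]);D=np.c_[x,np.cross(z,x),z]
    print("t",round(s["time_s"],2),"R",R.round(2).tolist(),"rv",Ro.from_matrix(R.T@D).as_rotvec(degrees=True).round(2),"sh m",(R.T@(np.array(pos)-s["ee_pos"])/1000).round(4))
def snap(name):
    import cv2
    s=env.state();im=env.grab_frame("wrist");cv2.imwrite(f"pics/{name}.png",im[:,:,::-1])
    T=np.eye(4);T[:3,:3]=Ro.from_euler("xyz",s["ee_rot"],degrees=True).as_matrix();T[:3,3]=s["ee_pos"]
    c=env.get_calibration("wrist");np.save(f"pics/{name}.npy",T@c["hand_eye"])
    print(s["time_s"],s["ee_pos"],s["ee_rot"])
def load(name): C[name]=dict(mtx=env.get_calibration("wrist")["mtx"],T=np.load(f"pics/{name}.npy"))
E
python3 -c "
from h import *
go([420,-200,300],0)"
```

```text
t 0.1 R [[-0.0, 0.34, -0.94], [0.0, -0.94, -0.34], [-1.0, -0.0, -0.0]] rv [-1.6013e+02 -1.3000e-01  2.0000e-02] sh m [-0.1122 -0.2438 -0.327 ]
```

```bash
python3 -m handwheel '0 0 0 -0.04 0 0 0.0912; -80 0 0 -0.11 -0.24 -0.327 0.0912; -80 0 0 -0.11 -0.24 -0.327 0.0912; -80 0 0 -0.11 -0.24 -0.327 0.0912; -80 0 0 -0.11 -0.24 -0.327 0.0912; -80 0 0 -0.11 -0.24 -0.327 0.0912; -80 0 0 -0.11 -0.24 -0.327 0.0912; -80 0 0 -0.11 -0.24 -0.327 0.0912; -80 0 0 -0.11 -0.24 -0.327 0.0912; -80 0 0 -0.11 -0.24 -0.327 0.0912; -80 0 0 -0.11 -0.24 -0.327 0.0912; -80 0 0 -0.11 -0.24 -0.327 0.0912'; python3 -c "
from h import *
print(env.state()['qpos'])
go([420,-200,300],0)"
```

```text
time_s: 1.1
ee_pos: [424.7, -199.0, 299.1]
ee_rot: [112.3, 89.8, 31.7]
force: [-0.3, -0.2, -0.2]
gripper_width: 91.3
[-26.67303861   5.42893927  90.60625697   0.20310644  83.84028117
 -36.08110366]
t 1.1 R [[0.0, 0.99, 0.16], [0.0, 0.16, -0.99], [-1.0, 0.0, -0.0]] rv [-8.061e+01  8.000e-02 -2.500e-01] sh m [-0.0009 -0.0048  0.0002]
```

```bash
python3 -m handwheel '-80.6 0 0 0 0 0 0.0912; -80.6 0 0 0 0 0 0.0912; -80.6 0 0 0 0 0 0.0912; -80.6 0 0 0 0 0 0.0912; -80.6 0 0 0 0 0 0.0912; -80.6 0 0 0 0 0 0.0912; -80.6 0 0 0 0 0 0.0912; -80.6 0 0 0 0 0 0.0912; -80.6 0 0 0 0 0 0.0912; -80.6 0 0 0 0 0 0.0912; -80.6 0 0 0 0 0 0.0912; -80.6 0 0 0 0 0 0.0912'; python3 -c "
from h import *
snap('w1')
go([480,130,300],3.5)"
```

```text
time_s: 2.1
ee_pos: [421.1, -203.8, 297.7]
ee_rot: [161.4, 89.9, 160.9]
force: [0.6, 0.3, -0.3]
gripper_width: 91.2
2.1 [ 421.13056673 -203.82748875  297.72466975] [161.41978646  89.94861251 160.94088813]
t 2.15 R [[-0.0, 0.01, 1.0], [0.0, 1.0, -0.01], [-1.0, 0.0, -0.0]] rv [-4.08 -0.05 -0.02] sh m [-0.0022  0.3344  0.0555]
```

View pics/w1.png

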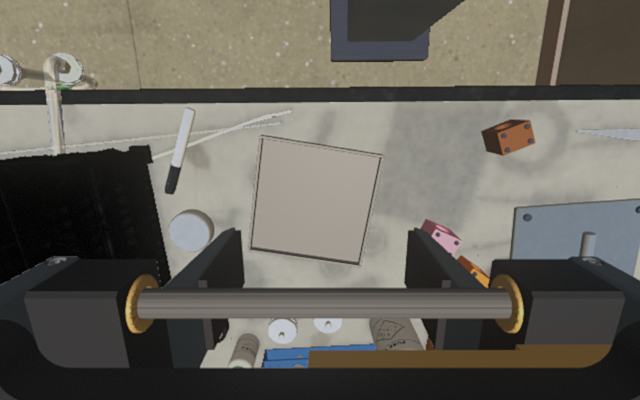

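The tray's outer rim corners are at (262,136), (382,155), (361,264) and (250,249) in this view. Now to above the green block.

```bash
python3 -m handwheel '-4 0 0 0 0.33 0.12 0.0912; -4 0 0 0 0.33 0.12 0.0912; -4 0 0 0 0.33 0.12 0.0912; -4 0 0 0 0.33 0.12 0.0912; -4 0 0 0 0.33 0.12 0.0912; -4 0 0 0 0.33 0.12 0.0912; -4 0 0 0 0.33 0.12 0.0912; -4 0 0 0 0.33 0.12 0.0912; -4 0 0 0 0.33 0.12 0.0912; -4 0 0 0 0.33 0.12 0.0912; -4 0 0 0 0.33 0.12 0.0912'
python3 - <<'E'
from h import *
import cv2
snap('w2')
cv2.imwrite("pics/top1.png",env.grab_frame("top")[:,:,::-1])
load('w1')
Pt=[(90,90,18),(90,-90,18),(-90,-90,18),(-90,90,18)]
S=np.array([(355,170),(407,161),(440,209),(378,222)],float)
W=np.array([(361,264),(250,249),(262,136),(382,155)],float)
for a,b in zip(S,W): print(tri({"scene":a,"w1":b}))
x,r=fit(Pt,{"scene":S,"w1":W},[480,-214,0,0.]);print("tray",x[:3],np.degrees(x[3]),r.tolist())
E
```

```text
time_s: 3.07
ee_pos: [545.5, 125.0, 297.3]
ee_rot: [-151.3, 89.9, -147.9]
force: [0.4, 0.7, -0.6]
gripper_width: 90.9
3.0667 [545.47597882 125.02976035 297.27698888] [-151.27597043   89.87989913 -147.94946058]
(array([ 574.91940279, -147.94678493,   23.80076464]), np.float64(0.8611886950760379))
(array([ 565.19036305, -325.73905859,   -9.11596307]), np.float64(3.672153597994452))
(array([ 379.00754821, -292.94681707,    7.00576701]), np.float64(1.6474635236517656))
(array([ 406.05029059, -120.68950803,   13.87785921]), np.float64(0.10570544214220945))
tray [ 481.39539903 -221.19075351  -11.27717765] -9.11616898942076 [[-1.8, 3.1], [6.1, 0.6], [2.7, 0.4], [-1.3, 1.9], [-0.1, 1.3], [-0.2, 0.9], [-1.3, 0.2], [1.0, -0.1]]
```

View pics/w2.png

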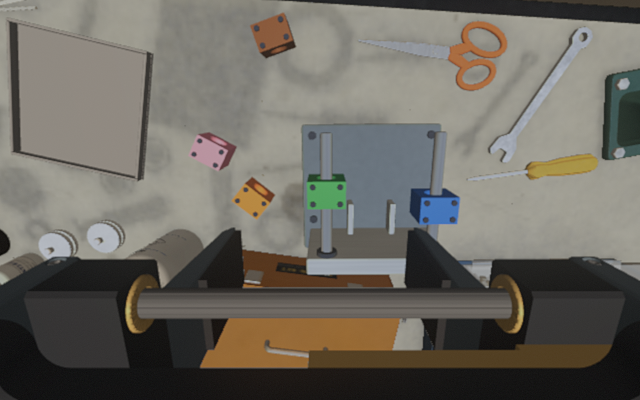

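Green is at (326,192) and blue at (435,206), with both shafts running vertically in the picture. The tray corners are near (10,20), (154,52), (141,180) and (12,152). I'll enlarge the stand.

Run:
```python
import cv2
a=cv2.imread("pics/w2.png")[110:260,290:480]
cv2.imwrite("pics/c3.png",cv2.resize(a,None,fx=4,fy=4,interpolation=cv2.INTER_CUBIC))
```

```text
(no output)
```

View pics/c3.png

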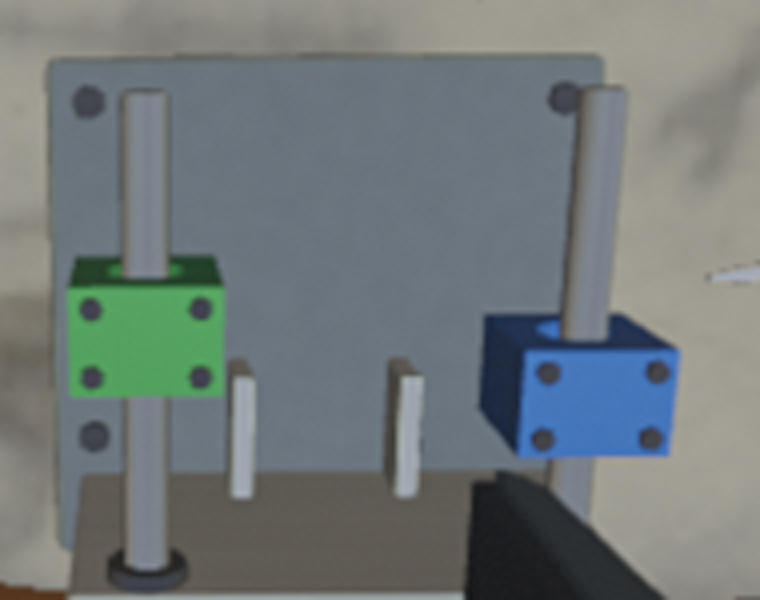

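Run:
```python
from h import *
np.set_printoptions(suppress=True,precision=1)
load('w1');load('w2')
s=lambda a:(np.array(a)+.5)/4.7-.5+[170,140]
t=lambda a:(np.array(a)+.5)/5.5-.5+[205,140]
w=lambda a:(np.array(a)+.5)/4-.5+[290,110]
P=[(-95,100,12),(-95,-100,12),(-90,65,110),(-90,-65,110)]
S=s([(172,553),(541,406),(192,400),(459,296)]);T=t([(88,520),(487,450),(118,378),(400,327)])
W=w([(603,57),(48,62),(605,92),(146,95)])
x,r=fit(P,{"scene":S,"top":T,"w2":W},[586,194,0,0.06]);print("stand",x[:3],np.degrees(x[3]),r.tolist())
inv=lambda v:(body([0,0,0,-x[3]],np.atleast_2d(v)-x[:3]))
for i in range(4): print(tri({"scene":S[i],"w2":W[i]}),P[i])
Q=[(-16,22,24),(-16,-22,24),(16,-22,24),(16,22,24)]
gs=s([(370,222),(461,188),(432,147),(350,175)]);gt=t([(335,224),(430,205),(410,160),(325,180)])
gw=w([(224,286),(68,286),(70,396),(226,396)])
for o in ({"scene":gs,"w2":gw},{"scene":gs,"top":gt,"w2":gw},{"w2":gw}):
    y,r=fit(Q,o,[570,127,100,x[3]]);print("green",y[:3],np.degrees(y[3]),inv(y[:3]),np.abs(r).max())
Pt=[(90,90,18),(90,-90,18),(-90,-90,18),(-90,90,18)]
A=np.array([(361,264),(250,249),(262,136),(382,155)],float);B=np.array([(141,180),(12,152),(10,20),(154,52)],float)
print([tri({"w1":a,"w2":b}) for a,b in zip(A,B)])
y,r=fit(Pt,{"w1":A,"w2":B},[480,-214,0,-.15]);print("tray",y[:3],np.degrees(y[3]),np.abs(r).max())
```

```text
stand [577.9 193.9  -0.1] 3.604979963139121 [[-0.8, 1.2], [1.4, -0.7], [0.7, 0.6], [1.1, 0.7], [-1.2, 0.2], [0.4, -0.9], [0.3, -0.1], [0.1, 0.0], [2.2, 0.5], [-0.5, 0.0], [-0.0, 0.2], [0.1, 0.1]]
(array([476.5, 284.1,  14.4]), np.float64(0.6197595295050178)) (-95, 100, 12)
(array([489.5,  89.4,  10.4]), np.float64(0.8902026723491758)) (-95, -100, 12)
(array([483.8, 253. , 111.5]), np.float64(0.6308904972463552)) (-90, 65, 110)
(array([492. , 123.7, 113. ]), np.float64(0.8960624342462324)) (-90, -65, 110)
green [560.  127.8 102.2] 3.696028047540992 [[-22.  -64.9 102.3]] 1.2
green [559.8 127.7 103.2] 4.051107189311847 [[-22.2 -65.  103.3]] 1.2
green [558.6 127.4 107.7] 3.6949610071090797 [[-23.4 -65.2 107.8]] 0.4
[(array([ 582. , -147. ,    9.3]), np.float64(0.5389238530860894)), (array([ 549.4, -320.9,   20. ]), np.float64(0.3954086420089311)), (array([ 378. , -292.6,   15.7]), np.float64(0.5023859189541895)), (array([ 405.8, -117.9,    1. ]), np.float64(1.2774015901100313))]
tray [ 479.6 -221.1   -7.9] -9.475861139912165 4.2
```

Stand, green block and tray agree across the views. Green is at (560,128,~104), x ≈ -22 in the stand frame. The tray centre is about (479,-220).

```bash
python3 -c "
from h import *
go([560,127.8,89],3.6)"
```

```text
t 3.17 R [[-0.0, -0.06, 1.0], [-0.0, 1.0, 0.06], [-1.0, -0.0, -0.0]] rv [-0.41 -0.05  0.05] sh m [0.2089 0.0037 0.0152]
```

```bash
python3 -m handwheel '0 0 0 0.02 0.004 0.015 0.0912; 0 0 0 0.05 0.004 0.015 0.0912; 0 0 0 0.08 0.004 0.015 0.0912; 0 0 0 0.105 0.004 0.015 0.0912; 0 0 0 0.13 0.004 0.015 0.0912; 0 0 0 0.145 0.004 0.015 0.0912; 0 0 0 0.16 0.004 0.015 0.0912; 0 0 0 0.175 0.004 0.015 0.0912; 0 0 0 0.19 0.004 0.015 0.0912; 0 0 0 0.2 0.004 0.015 0.0912; 0 0 0 0.208 0.004 0.015 0.0912; 0 0 0 0.208 0.004 0.015 0.0912' 25; python3 -c "
from h import *
go([560,127.8,89],3.6); snap('w3')"
```

```text
time_s: 4.17
ee_pos: [559.4, 128.2, 88.9]
ee_rot: [-168.0, 89.8, -164.8]
force: [0.1, 0.1, -0.8]
gripper_width: 91.2
t 4.17 R [[-0.0, -0.06, 1.0], [-0.0, 1.0, 0.06], [-1.0, -0.0, -0.0]] rv [-0.43 -0.15  0.03] sh m [-0.0001 -0.0004  0.0006]
4.1667 [559.41700391 128.20179481  88.9077854 ] [-167.98386506   89.84702222 -164.8158003 ]
```

View pics/w3.png

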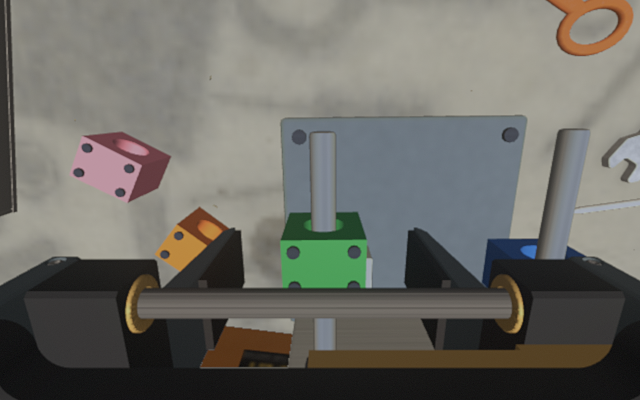

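The green block (columns 281–367) is centred between the fingers, so I'll close.

```bash
python3 -m handwheel '0 0 0 0 0 0 0.04; 0 0 0 0 0 0 0.04; 0 0 0 0 0 0 0.04; 0 0 0 0 0 0 0.04; 0 0 0 0 0 0 0.04; 0 0 0 0 0 0 0.04; 0 0 0 0 0 0 0.04; 0 0 0 0 0 0 0.04; 0 0 0 0 0 0 0.04; 0 0 0 0 0 0 0.04' 25
```

```text
time_s: 5.05
ee_pos: [560.4, 129.3, 90.2]
ee_rot: [-87.6, 90.0, -84.3]
force: [-0.3, -0.7, 0.5]
gripper_width: 43.7
```

```bash
python3 -m handwheel '0 0 0 -0.0025 0 0 0.04; 0 0 0 -0.005 0 0 0.04; 0 0 0 -0.005 0 0 0.04; 0 0 0 -0.005 0 0 -0.0 ' 25 >/dev/null 2>&1; python3 -m handwheel '0 0 0 0 0 0 0.04'
```

```text
time_s: 5.47
ee_pos: [560.4, 129.3, 95.0]
ee_rot: [-157.6, 90.0, -154.3]
force: [-0.5, -0.4, -1.6]
gripper_width: 43.8
```

The block is free of the shaft: the -1.6 N reading matches its weight. I mistyped one grip value as 0, which did no harm. Now the slide off.

```bash
python3 -m handwheel '0 0 0 0 0 -0.008 0.04; 0 0 0 0 0 -0.018 0.04; 0 0 0 0 0 -0.028 0.04; 0 0 0 0 0 -0.038 0.04; 0 0 0 0 0 -0.048 0.04; 0 0 0 0 0 -0.055 0.04; 0 0 0 0 0 -0.055 0.04'; python3 -c "
from h import *
go([450,-220,160],-9)"
```

```text
time_s: 6.05
ee_pos: [503.4, 126.0, 95.3]
ee_rot: [-170.2, 89.9, -167.0]
force: [0.4, -0.0, -1.7]
gripper_width: 43.9
t 6.05 R [[-0.0, -0.06, 1.0], [-0.0, 1.0, 0.06], [-1.0, -0.0, -0.0]] rv [12.27 -0.07  0.02] sh m [-0.0646 -0.3424 -0.0731]
```

```bash
python3 -m handwheel '0 0 0 0 0 -0.01 0.04; 0 0 0 0 0 -0.02 0.04; 0 0 0 0 0 -0.03 0.04; 0 0 0 0 0 -0.04 0.04; 0 0 0 0 0 -0.05 0.04; 0 0 0 0 0 -0.06 0.04; 0 0 0 0 0 -0.065 0.04; 0 0 0 0 0 -0.065 0.04; 0 0 0 0 0 -0.065 0.04'; python3 -c "
from h import *
go([479,-220,150],-9)"
```

```text
time_s: 6.8
ee_pos: [440.8, 122.6, 95.4]
ee_rot: [2.9, 89.9, 6.2]
force: [-0.2, -0.7, -1.3]
gripper_width: 43.6
t 6.8 R [[0.0, -0.06, 1.0], [0.0, 1.0, 0.06], [-1.0, 0.0, 0.0]] rv [ 1.226e+01  6.000e-02 -1.000e-02] sh m [-0.0546 -0.3442  0.0187]
```

The block is clear of the shaft end. I'll lift and carry it to the tray.

```bash
python3 -m handwheel '0 0 0 -0.02 0 0 0.04; 0 0 0 -0.05 -0.01 0 0.04; 2 0 0 -0.055 -0.04 0 0.04; 4 0 0 -0.055 -0.075 0.005 0.04; 6 0 0 -0.055 -0.11 0.01 0.04; 8 0 0 -0.055 -0.145 0.015 0.04; 10 0 0 -0.055 -0.18 0.019 0.04; 12 0 0 -0.055 -0.215 0.019 0.04; 12 0 0 -0.055 -0.25 0.019 0.04; 12 0 0 -0.055 -0.285 0.019 0.04; 12 0 0 -0.055 -0.315 0.019 0.04; 12 0 0 -0.055 -0.33 0.019 0.04'; python3 -m handwheel '0 0 0 0 -0.01 0 0.04; 0 0 0 0 -0.014 0 0.04; 0 0 0 0 -0.014 0 0.04'
python3 - <<'E'
from h import *
go([479,-220,28],-9);snap('w4')
E
```

```text
time_s: 7.8
ee_pos: [479.2, -209.9, 150.1]
ee_rot: [-49.6, 89.9, -58.5]
force: [1.0, 0.1, -0.7]
gripper_width: 43.6
time_s: 8.05
ee_pos: [476.1, -220.0, 150.0]
ee_rot: [143.4, 90.0, 134.6]
force: [0.6, 0.4, -1.8]
gripper_width: 44.0
t 8.05 R [[-0.0, 0.15, 0.99], [0.0, 0.99, -0.15], [-1.0, 0.0, -0.0]] rv [ 0.2  -0.02 -0.01] sh m [0.122  0.0004 0.0029]
8.05 [ 476.11878501 -219.99665806  149.96749697] [143.3644859   89.97857869 134.56630368]
```

View pics/w4.png

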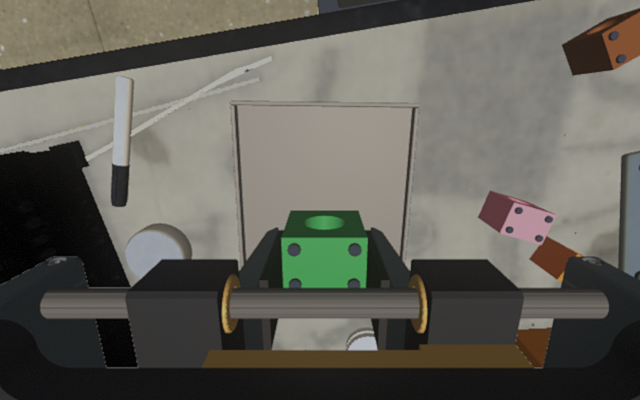

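The block is held, and the tray is centred sideways (columns 232–417, near edge at row 102). I'll check the fore-aft position against that near edge.

Run:
```python
from h import *
load('w4')
for z in(18,4):
  f=lambda p:np.r_[proj('w4',[p[0],p[1],z])[0]-(325,102)]
  p=least_squares(f,[400,-210.]).x; a=np.radians(-9.3); print(z,p,p+90*np.array([np.cos(a),np.sin(a)]))
```

```text
18 [ 391.22130289 -206.77470874] [ 480.03831736 -221.31905264]
4 [ 390.96749517 -206.70015252] [ 479.78450964 -221.24449642]
```

The tray centre is confirmed at (480,-221). Lowering, with contact expected at a TCP height of about 13 mm.

```bash
python3 -m handwheel '0 0 0 0.015 0 0.003 0.04; 0 0 0 0.035 0 0.003 0.04; 0 0 0 0.055 0 0.003 0.04; 0 0 0 0.075 0 0.003 0.04; 0 0 0 0.09 0 0.003 0.04; 0 0 0 0.105 0 0.003 0.04; 0 0 0 0.115 0 0.003 0.04; 0 0 0 0.122 0 0.003 0.04; 0 0 0 0.127 0 0.003 0.04; 0 0 0 0.13 0 0.003 0.04; 0 0 0 0.13 0 0.003 0.04; 0 0 0 0.13 0 0.003 0.04'; python3 -m handwheel '0 0 0 0.001 0 0 0.04; 0 0 0 0.002 0 0 0.04; 0 0 0 0.003 0 0 0.04; 0 0 0 0.004 0 0 0.04; 0 0 0 0.004 0 0 0.04'
```

```text
time_s: 9.1
ee_pos: [479.6, -220.3, 20.6]
ee_rot: [-18.6, 89.9, -27.4]
force: [0.5, 0.0, -1.2]
gripper_width: 43.7
time_s: 9.52
ee_pos: [479.0, -220.2, 16.0]
ee_rot: [-172.3, 90.0, 179.0]
force: [0.3, 0.2, -1.5]
gripper_width: 43.9
```

```bash
for i in 1 2 3; do python3 -m handwheel '0 0 0 0.0005 0 0 0.04; 0 0 0 0.001 0 0 0.04; 0 0 0 0.001 0 0 0.04' | egrep 'pos|force'; done
```

```text
ee_pos: [479.1, -220.2, 15.1]
force: [0.3, 0.2, -1.6]
ee_pos: [479.1, -220.2, 14.0]
force: [0.6, -0.2, -2.1]
ee_pos: [479.3, -220.2, 13.2]
force: [-0.3, 0.0, -0.2]
```

```bash
python3 -m handwheel '0 0 0 0.0005 0 0 0.04; 0 0 0 0.0005 0 0 0.04' | egrep 'pos|force'
```

```text
ee_pos: [479.2, -220.2, 13.2]
force: [-0.8, 0.9, 3.4]
```

Floor contact is confirmed, with +3.4 N at TCP 13 mm as predicted. I'll open the gripper and retreat straight up.

```bash
python3 -m handwheel '0 0 0 0 0 0 0.08; 0 0 0 0 0 0 0.08; 0 0 0 0 0 0 0.08; 0 0 0 0 0 0 0.08; 0 0 0 0 0 0 0.08; 0 0 0 0 0 0 0.08'; python3 -m handwheel '0 0 0 -0.01 0 0 0.08; 0 0 0 -0.025 0 0 0.08; 0 0 0 -0.05 0 0 0.08; 0 0 0 -0.08 0 0 0.08; 0 0 0 -0.11 0 0 0.08; 0 0 0 -0.14 0 0 0.08; 0 0 0 -0.17 0 0 0.08; 0 0 0 -0.2 0 0 0.08; 0 0 0 -0.2 0 0 0.08; 0 0 0 -0.2 0 0 0.08'
python3 - <<'E'
from h import *
import cv2
snap('w5');a=env.grab_frame("scene")[:,:,::-1];b=cv2.imread("pics/w5.png")
cv2.imwrite("pics/fin.png",np.hstack([cv2.resize(b[:280,120:520],None,fx=1,fy=1),cv2.resize(a[110:250,160:360],None,fx=2,fy=2)]))
E
```

```text
time_s: 10.93
ee_pos: [479.2, -220.2, 12.6]
ee_rot: [-130.1, 90.0, -138.9]
force: [0.2, 0.2, 0.8]
gripper_width: 78.9
time_s: 11.77
ee_pos: [480.1, -220.6, 215.2]
ee_rot: [-18.1, 89.7, -26.8]
force: [-0.0, 0.2, -0.9]
gripper_width: 79.9
11.7667 [ 480.0737802  -220.60593265  215.20719972] [-18.08559186  89.70499962 -26.83216893]
```

View pics/fin.png

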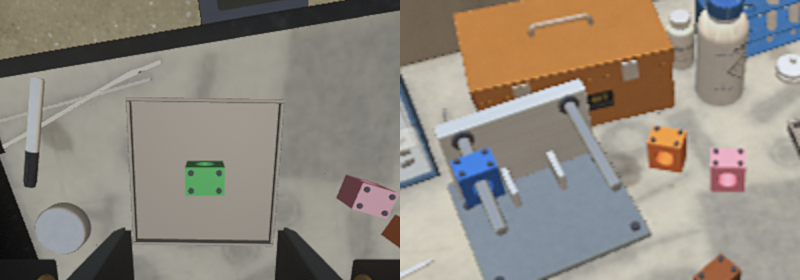

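The green block stands bolt heads up in the middle of the tray (crop pixel (205,178), tray columns 127–283). The blue block is still on its shaft, so I'm handing in.

```bash
python3 -c "
from workcell import env
print(env.job_done())"
```

```text
the job is handed in; nothing more can be done
None
```

I slid the green block off its shaft, lowered it into the tray and released it there, then handed the job in at about 12 s of the 43 s allowed. No verdict was reported.

**What I did:** I gripped the block from above at 25 N and raised it 5 mm so it hung free of the shaft. I slid it about 120 mm to clear the open end and carried it to the tray. I then lowered it in about 1 mm steps until the force reading showed floor contact, +3.4 N with the TCP at 13 mm, which matched the height I expected. After that I opened the gripper and retreated 200 mm straight up.

**Last checks:** The final pictures show the green block upright with bolt heads up near the middle of the tray. The blue block is still on its shaft and looks unmoved; I judged that by eye. The force on the gripper was within about 1 N of zero after the retreat.

**What disagreed:**
- Height from the two fixed cameras alone was about 10 mm off; adding the wrist view fixed it.
- The tray's rim corners, measured from two wrist views, left errors of up to 4 pixels and put its height about 8 mm low. Its centre came out the same within 2 mm in a later close view, and I took the floor height from the contact instead.
- I mistyped one grip value as 0 while the block was already held; it had no effect.

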